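Load the keyed board carrier into the test nest and trip the limit switch

ROBOT

A 7-joint arm with a two-finger parallel gripper is mounted at the origin on the work surface. World frame = base frame: x ahead of the robot, y to its left, z up, the work surface at z = 0. Lengths are in mm, angles in degrees, forces in N, time in s.
With the tool pointing down it reaches from about 400 to 750 mm from the base axis. Payload 19.5 kg.
Tool frame: the origin (TCP) lies between the finger pads; the fingertips stand ctrl.tip_extent ahead of it and the grasp point (between the pads) is the TCP (ctrl.tip_extent is the distance from the TCP to the fingertips, in mm); y points along the fingers, z is the direction in which the jaws open and shut, and the axes are right-handed (so a half turn about y gives the same grasp; the last joint's range is limited). The gripper opens to 85 mm and grips with 20 to 120 N. Pads are 22 mm wide; open, the fingers measure 114 mm over their backs; the gripper's body (76 mm by 85 mm) begins 54 mm behind the grasp point. The pads swing forward as they close: fully open they stand 13 mm farther back than shut.
Start: joints at [-68.91, 40.479, -1.581, 85.061, 1.261, 54.483, -4.326], TCP at [229.081, 527.37, 250.268] pointing down, gripper open.
Joint ranges: [-155.06, 155.06], [-18.47, 123.98], [-90, 86.84], [0, 140.48], [-83.41, 263.41], [0, 116], [-161.91, 161.91]. Speed limits (degrees/s): [108.29, 108.29, 147.25, 147.25, 172.46, 172.46, 172.46].

INTERFACE

Orientations are given as a 3x3 rotation matrix whose columns are the frame's x, y, z axes.
In Python, from rig import ctrl gives the robot as it stands. The module is installed in compiled form; this text tells all that it offers.
- The arm moves only by the tool drive_tool, never from a script. Its argument "increments" is a list that holds one entry, the list of rows, each a list of 5 numbers: the opening, from -1 (shut) to 1 (fully open), so that 0 is half open, then the shift along the tool's x, y, z in mm, then the turn about the tool's y in rad. A call has 1 to 5 rows; each row shifts and turns the commanded pose from where the row before left it, along the tool's axes as they then stand; what a row does not reach is not made up. A row lasts 1/10 s, in which the tool goes at most 50 mm and 8.59 degrees, less where a joint would pass 70% of its speed; a pose out of reach is approached as far as the arm can. A call is refused whole if a number of a shift passes 50 or a number of a turn 0.15, either way. A call with a gripper value outside its range is refused whole. The fingers move at their own pace and stop on an object; "grip_force" is the grip in N (left out, the last holds). Time passes only in rows, so rows that do not move let the fingers close. It gives the time, the measured TCP pose, the force and the opening at its end, in the units of the state.
- ctrl.observe(): the state, without advancing time (a new reading comes with each control period).
- ctrl.grab_frame(name): name is "scene" or "side" or "wrist"; returns the picture (480x640x3 uint8, red, green, blue); there is no depth.
- ctrl.camera_params(name): a dict with "vertical_fov" (degrees; the focal length in pixels is half the picture's height over the tangent of half this angle, whatever the lens; pixels are square), "cx", "cy" (the principal point, pixels), "k1" (the pictures are not rectified: a ray, as slopes to the right and down, at radius r is drawn at 1 + k1 r^2 times it, then the intrinsics apply), "world_from_camera" (4x4, takes a point from camera to world coordinates). Camera axes: x right, y up, looking along -z (the intrinsics and any distortion apply to the point x, -y, -z); pixel columns grow to the right and rows downward; lengths in mm; the calibration is good to about 2 mm. A picture is of the moment at which its call begins: read the wrist's pose just before it. camera_params takes no time and is no camera call; for the wrist camera it gives the pose at the moment of the call.
- ctrl.finish_job(): hands the job in, once; it reports no verdict.
Trained networks look in the newest picture that a camera, given by its name, has taken for a name from the list of things; names that differ only in an ending like _2 or _b are one class to them, and where a whole thing is asked for, a point or a joint stands for the part that bears it (a point fixed in the world has none). Each returns a list of dicts, best first, with "score" (0 to 1); they miss things now and then, are a little off and sometimes report something else, mostly with a low value. They report only what shows in the picture. A call takes as long as a camera call. They do not tell look-alikes from the thing itself.
- ctrl.look_for(camera, thing): "location" ([x, y, z] in mm, in world coordinates, good to about 4 mm: the middle of the surface that is visible of it).
- ctrl.trace(camera, thing): "region" (480x640 bool, what is visible of it).
The state is a dict: "time": time; "joints": joint angles; "joint_velocities": joint speeds; "joint_torque": joint torques, N m; "ee_pos": TCP position; "orientation": TCP orientation; "ft_force": force on the tool from outside, world axes, zero at the start; "ft_torque": the same for the moment, N m; "opening": finger opening in mm.
Only numpy, scipy, OpenCV 4.12 (cv2) and the standard library are available. Lean on these libraries where they do the work, as an engineer would, in place of code of your own. Each camera call takes 0.05 s, during which the arm holds its last target. There are 200 camera calls.

TASK

Load the board carrier into the sloping pocket of the test nest, its key nose towards the high end, shuffling it about gently rather than ramming it until its outline finds the silver key frame and it drops fully home, flat on the pocket's floor, and let go of it. Only then push the red roller lever of the limit switch over until it clicks, and release it so that it springs back upright. Leave the carrier seated and do not disturb the other things on the bench.

Things in the scene. Friction and masses are not known exactly. Their poses are not given: they have to be found in the camera images.
- carrier: Loose black plate, about 0.2 kg, 100 (x) x 70 (y) x 14 mm thick, two green circuit boards on top, lying flat on the blue mat. A key nose 26 mm wide (y), full thickness, sticks out 14 mm from the middle of its +x end (plate spans x -50 to +64); a white dot marks it. Origin: centre of the underside of the 100 x 70 part; z up out of its top.
- carrier_grip (a point): Point in the carrier's yellow upright grip rib, at x = 0, y = 0, z = 38 mm of the carrier. The rib stands on the middle of the plate along the carrier's x: 52 mm long (x), 16 mm wide (y), from z = 14 to 50 mm. Pinch it across y.
- pocket: Fixed pocket block of the test nest, black outside, open face leaning 22 degrees towards the robot side. Origin: middle of the flat black seat floor (of its 100 x 70 part); x points up the slope, z straight out of the pocket. Block: x -70 to 84, y -55 to 55, rim at z = 18 mm. The carrier is home when it lies flat on this floor, its axes along these, its nose in the slot at the high (+x) end.
- ledge (a point): Middle of the recess (x -58 to 72, y -43 to 43 mm, rim to z = 10 mm). Its floor is the top of a stiff silver frame, 10 mm thick, whose cut-out is the keyed seat: the carrier's outline plus 1.5 mm all round. The frame was left up to 4 mm off centre along y, either way (not measured; visible): feel for it. On the ledge the carrier's origin is 10 mm above home, in the seat 0.
- switch_base: Fixed limit switch: grey box 44 (x) x 40 (y) mm, its top with a blue cap 84 mm above the underside, on an 80 x 80 x 8 mm dark steel foot. Origin: underside, under the middle of the grey box. The roller lever is on its +y side, on a pivot at x = 0, y = 34, z = 62 mm (axis along y).
- roller_lever (a joint): Angle of the limit switch's spring-loaded lever in rad: 0 upright (rest, against its stop), grows as the roller is pushed towards the switch's own +x, up to a hard stop at 0.95. It clicks at 0.5 rad (roller moved about 33 mm) and springs back by itself. It takes about 1.3 N at the roller to start and about 4 N at the click.
- roller (a point): Centre of the red roller (24 mm diameter, 16 mm wide along y) at the free end of the steel lever arm, 68 mm from the pivot; at rest 130 mm above the switch's underside, straight above the pivot. The arm below it is 12 mm (x) x 5 mm (y).
- brush: Bystander: flat flux brush with a wooden handle, 170 mm long, loose; origin on its underside. Leave it alone.
- screwdriver: Bystander: screwdriver with a yellow handle, 170 mm long, loose; origin on its underside. Leave it alone.
- tweezers: Bystander: steel tweezers with blue grips, 130 x 10 x 6 mm, loose; origin on its underside. Leave it alone.
- flux_jar: Bystander: small jar with a black cap, 52 mm wide, 60 mm tall, loose; origin on its underside. Leave it alone.
- solder_spool: Bystander: grey spool standing on its flange, 60 mm wide, 50 mm tall, loose; origin on its underside. Leave it alone.
- multimeter: Bystander: orange multimeter lying on its back, 140 x 72 x 30 mm, loose; origin on its underside. Leave it alone.
- spare_module: Bystander: small green circuit module, 56 x 40 x 12 mm, loose; origin on its underside. Leave it alone.
Not all that is in view belongs to the job. Leave any green look-alike of the switch_base alone.

How it is judged (in metres and radians):
On the way, in this order (a step that is already met when the one before it is completed fails the run):
1. the carrier is fully home in the pocket and let go (z of carrier in the frame of pocket between -0.003 and 0.003 m and x of carrier in the frame of pocket between -0.004 and 0.004 m and y of carrier in the frame of pocket between -0.007 and 0.007 m and angle between the z axis of carrier and the z axis of pocket, either way round below 0.05 rad and angle between the x axis of carrier and the x axis of pocket, either way round below 0.08 rad and contact force between carrier and the fingers below 0.1 N), for 0.2 s.
2. the roller lever is pushed over past its click (0.5 rad) (value of joint roller_lever above 0.5 rad), for 0.05 s.
At the end, for the whole second after the job is handed in: the carrier lies at rest fully home in the keyed seat (origin within 3 mm of the seat floor, 4 mm of its middle along the slope and 7 mm across it, flat within 0.05 rad and turned right within 0.08 rad), and the roller lever has sprung back to within 0.1 rad of upright (z of carrier in the frame of pocket between -0.003 and 0.003 m and x of carrier in the frame of pocket between -0.004 and 0.004 m and y of carrier in the frame of pocket between -0.007 and 0.007 m and angle between the z axis of carrier and the z axis of pocket, either way round below 0.05 rad and angle between the x axis of carrier and the x axis of pocket, either way round below 0.08 rad and linear speed of carrier below 0.02 m/s and value of joint roller_lever below 0.1 rad); the robot touches nothing.
It fails at once if the switch is tripped before the carrier is home (value of joint roller_lever above 0.5 rad and (z of carrier in the frame of pocket above 0.005 m or distance between carrier and pocket above 0.02 m)).
It fails at once if the carrier is rammed into the nest (over 90 N) (contact force between carrier and pocket above 90 N).
It fails at once if a bystander is disturbed (moved over 30 mm) (distance of any of brush, screwdriver, tweezers, flux_jar, solder_spool, multimeter, spare_module from where it was at the start of the episode above 0.03 m).
It also fails if it takes over 61 s, if anything falls off the work surface, if the arm or the gripper's body presses on something with over 40 N, if the wrist force passes 120 N, or if a joint passes its speed limit or range.

## Working session

There is one attempt and no reset: what is moved stays moved. The work goes in short steps, Python scripts to look and compute and a tool call to move; the robot and the scene stay as the last step left them, time stands still between calls to the robot, and variables do not carry over. Pictures are saved under pics/ and viewed, about 8 in all and at most 12, crops included, and the job is handed in when it is done.

Besides the shell and the picture viewer there is one more tool, called after "Call:" in YAML: its name, and indented under it one key for each argument. drive_tool: Moves the arm, as the interface text tells. Its arguments: {"type":"object","properties":{"increments":{"type":"array"},"grip_force":{"type":"number"}},"required":["increments"]}

```bash
mkdir -p pics
cat > h.py <<'E'
import numpy as np, cv2
from rig import ctrl
def grab(cam,name):
    im=ctrl.grab_frame(cam); cv2.imwrite(f'pics/{name}.png',im[:,:,::-1]); return im
def K(cam):
    p=ctrl.camera_params(cam); f=240/np.tan(np.radians(p['vertical_fov']/2)); return p,f
def proj(cam,P):
    p,f=K(cam); T=np.linalg.inv(p['world_from_camera']); P=np.atleast_2d(P)
    c=P@T[:3,:3].T+T[:3,3]; s=np.c_[c[:,0],-c[:,1]]/(-c[:,2:3]); r2=(s**2).sum(1,keepdims=True)
    return s*(1+p['k1']*r2)*f+[p['cx'],p['cy']]
def ray(cam,uv):
    p,f=K(cam); d=(np.array(uv,float)-[p['cx'],p['cy']])/f; s=d.copy()
    for _ in range(30): s=d/(1+p['k1']*(s@s))
    W=np.array(p['world_from_camera']); v=W[:3,:3]@[s[0],-s[1],-1]; return W[:3,3],v/np.linalg.norm(v)
def onz(cam,uv,z):
    o,v=ray(cam,uv); return o+v*(z-o[2])/v[2]
E
python3 - <<'E'
from h import *
np.set_printoptions(precision=1,suppress=True)
print(ctrl.observe(),ctrl.tip_extent)
for c in('scene','side'):
    im=grab(c,c+'0'); print(c,ctrl.camera_params(c))
    for t in('carrier','carrier_grip','pocket','switch_base','roller','roller_lever'):
        for d in ctrl.look_for(c,t)[:3]: print(t,np.array(d['location']),round(d['score'],2),proj(c,d['location']))
E
```

```text
{'time': 0.0, 'joints': array([-68.9,  40.5,  -1.6,  85.1,   1.3,  54.5,  -4.3]), 'joint_velocities': array([-0.1, -0. , -0.1,  0. ,  0. , -0. ,  0. ]), 'joint_torque': array([ -0. , -88.3,   1.2, -23.6,   0. ,   0. ,   0. ]), 'ee_pos': array([229. , 527.2, 249.8]), 'orientation': array([[ 0.9, -0. ,  0.4],
       [-0.4, -0. ,  0.9],
       [ 0. , -1. , -0. ]]), 'ft_force': array([-0.9,  0.3, -0.1]), 'ft_torque': array([-0.,  0., -0.]), 'opening': 85.5520340623391} 19.0
scene {'vertical_fov': 49.21117404089967, 'cx': 314.7422175922244, 'cy': 239.15289344328926, 'k1': -0.00013428764094944, 'world_from_camera': array([[   0.8,   -0.5,    0.3,  886.4],
       [   0.6,    0.7,   -0.4, -563.2],
       [  -0. ,    0.5,    0.8, 1223.1],
       [   0. ,    0. ,    0. ,    1. ]])}
carrier [633.   11.7  20. ] 0.85 [[359.4 287.5]]
carrier_grip [627.4  12.8  21.8] 0.73 [[357.8 285.8]]
carrier_grip [580.1 320.9 133. ] 0.67 [[405.  172.6]]
pocket [ 580.9 -258.1  116.3] 0.81 [[279.2 346.5]]
switch_base [188.7 278.2  48. ] 0.71 [[279.2 144.4]]
switch_base [589.3 276.9  48.8] 0.7 [[396.1 203.8]]
roll
[... 173 characters left out ...]
rld_from_camera': array([[   0.9,    0.2,   -0.4,   29.5],
       [  -0.5,    0.5,   -0.7, -880.1],
       [   0. ,    0.8,    0.6,  790.6],
       [   0. ,    0. ,    0. ,    1. ]])}
carrier [613.   11.   19.4] 0.94 [[359.1 254.7]]
carrier [579.1 323.7 129.9] 0.56 [[299.9 176. ]]
carrier_grip [612.   10.9  17.3] 0.64 [[358.8 255.4]]
pocket [ 578.4 -263.5  113.9] 0.73 [[411.6 289.5]]
switch_base [176.7 269.9  45.9] 0.91 [[179.5 239.3]]
switch_base [575.1 278.9  52.7] 0.84 [[305.2 204.2]]
switch_base [785.1 199.   43. ] 0.23 [[375.4 203.5]]
roller [579.9 325.4 125.1] 0.62 [[300.  177.1]]
roller_lever [578.5 327.  127.4] 0.44 [[299.3 176.3]]
roller_lever [180.1 318.7 123. ] 0.4 [[172.4 207.6]]
```

View pics/scene0.png

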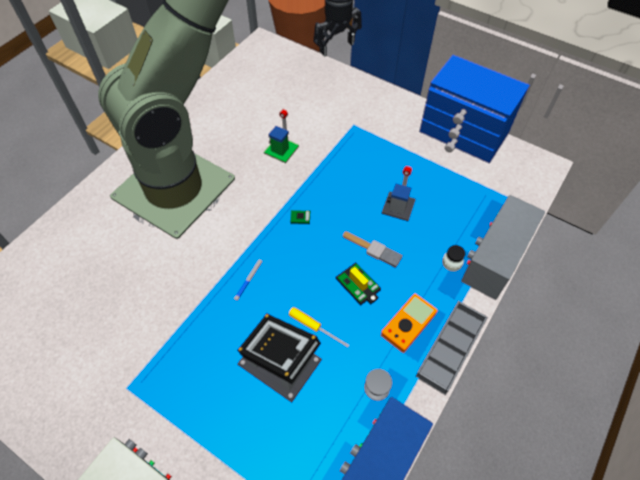

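View pics/side0.png

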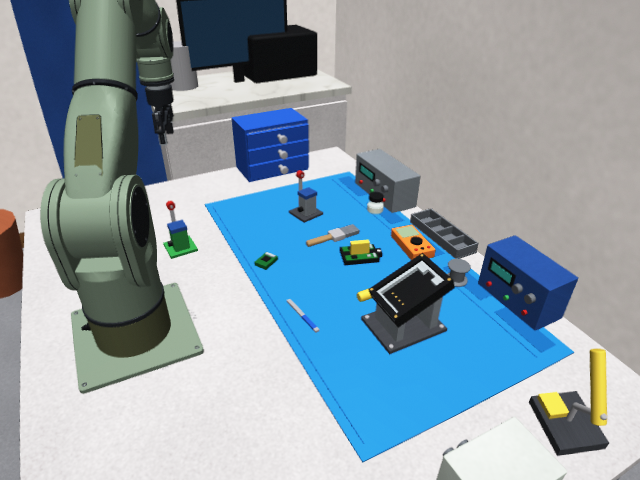

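The scene picture shows the carrier (black/green, yellow rib, white dot at about 372,297) at (359,284). The pocket is at (280,347) and the grey switch with blue cap at (398,203).

Things that could be confused:
- **Switch:** the grey one at (398,203), or the green one at (281,143), which is the look-alike. I choose the grey one.
- **Carrier:** the one at (359,284), or the spare module at (300,217). I choose the one with the yellow rib.

Run:
```python
from h import *
np.set_printoptions(precision=3,suppress=True)
o=ctrl.observe(); R=np.array(o['orientation']); print(R)
for t in [(625,12,250)]:
    print(R.T@(np.array(t)-o['ee_pos']))
a=cv2.imread('pics/scene0.png'); b=cv2.imread('pics/side0.png')
f=lambda im,u,v,s:cv2.resize(im[v-s:v+s,u-s:u+s],(400,400),interpolation=cv2.INTER_CUBIC)
cv2.imwrite('pics/crop1.png',np.hstack([f(a,360,283,35),f(b,303,195,35)]))
print(onz('scene',(372,297),14),onz('scene',(359,279),50))
```

```text
[[ 0.917 -0.     0.398]
 [-0.398 -0.     0.917]
 [-0.    -1.    -0.   ]]
[ 568.484    0.289 -314.938]
[672.507   9.154  14.   ] [625.935  17.533  50.   ]
```

View pics/crop1.png

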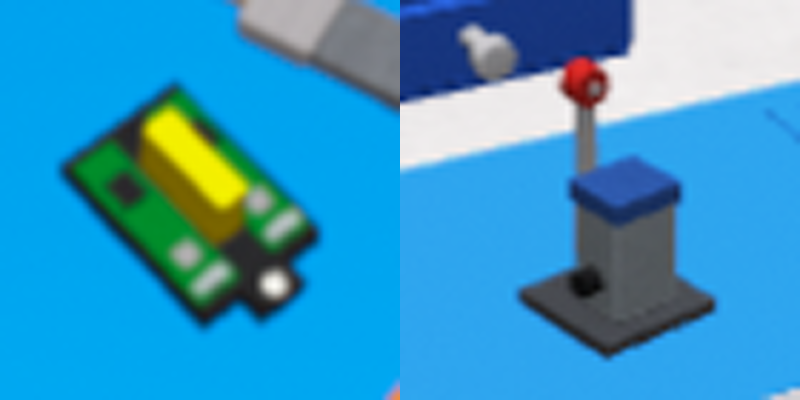

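The crop confirms both choices: the carrier with its nose and white dot to the lower right (+x), and the grey switch with the blue cap and red roller. Moving above the carrier.

Call:
drive_tool:
  increments:
    - [[1,43.5,0,-24,0],[1,43.5,0,-24,0],[1,43.5,0,-24,0],[1,43.5,0,-24,0],[1,43.5,0,-24,0]]

```text
time: 1.2
ee_pos: [381.7, 329.0, 250.4]
orientation: [[0.917, 0.0, 0.398], [-0.398, 0.0, 0.917], [0.0, -1.0, 0.0]]
ft_force: [1.5, 0.2, -0.1]
opening: 85.6
```

Call:
drive_tool:
  increments:
    - [[1,43.5,0,-24,0],[1,43.5,0,-24,0],[1,43.5,0,-24,0],[1,43.5,0,-24,0],[1,43.5,0,-24,0]]

```text
time: 1.7
ee_pos: [533.5, 132.0, 250.5]
orientation: [[0.917, 0.0, 0.399], [-0.399, 0.0, 0.917], [0.0, -1.0, 0.0]]
ft_force: [0.5, 2.5, 0.6]
opening: 85.5
```

Call:
drive_tool:
  increments:
    - [[1,43.5,0,-24,0],[1,43.5,0,-24,0],[1,0,0,0,-0.12],[1,0,0,0,-0.12],[1,0,0,0,0]]

```text
time: 2.2
ee_pos: [593.1, 54.9, 250.1]
orientation: [[0.986, -0.0, 0.167], [-0.167, 0.0, 0.986], [-0.0, -1.0, 0.0]]
ft_force: [0.8, 0.9, 0.5]
opening: 85.3
```

```bash
cat > st.py <<'E'
from h import *
np.set_printoptions(precision=3,suppress=True)
def st():
    o=ctrl.observe(); R=np.array(o['orientation'])
    print('t',round(o['time'],2),'p',o['ee_pos'],'yaw',round(np.degrees(np.arctan2(R[1,0],R[0,0])),2),'F',o['ft_force'],'T',o['ft_torque'],'op',round(o['opening'],1)); return o,R
E
python3 - <<'E'
from st import *
o,R=st(); im=grab('wrist','w1'); print(ctrl.camera_params('wrist'))
for t in('carrier','carrier_grip','pocket'):
    for d in ctrl.look_for('wrist',t)[:2]: print(t,np.array(d['location']),round(d['score'],2),proj('wrist',d['location']))
E
```

```text
t 2.2 p [593.137  54.883 250.143] yaw -9.63 F [0.754 0.867 0.498] T [ 0.007 -0.004  0.048] op 85.3
{'vertical_fov': 68.04748572189841, 'cx': 316.7824420916833, 'cy': 239.17865755122685, 'k1': -0.06392075013211, 'world_from_camera': array([[  0.172,  -0.945,  -0.278, 521.885],
       [  0.985,   0.166,   0.047,  66.643],
       [  0.001,  -0.282,   0.959, 373.735],
       [  0.   ,   0.   ,   0.   ,   1.   ]])}
carrier [618.6  25.7  18.4] 0.69 [[293.558 237.346]]
carrier_grip [619.5  22.3  24.1] 0.78 [[290.048 240.245]]
carrier_grip [579.8 328.2  88.8] 0.17 [[637.728 156.285]]
pocket [ 592.2 -203.6  114.3] 0.75 [[ 12.369 284.683]]
pocket [616.8  22.7  19.9] 0.68 [[290.146 236.538]]
```

View pics/w1.png

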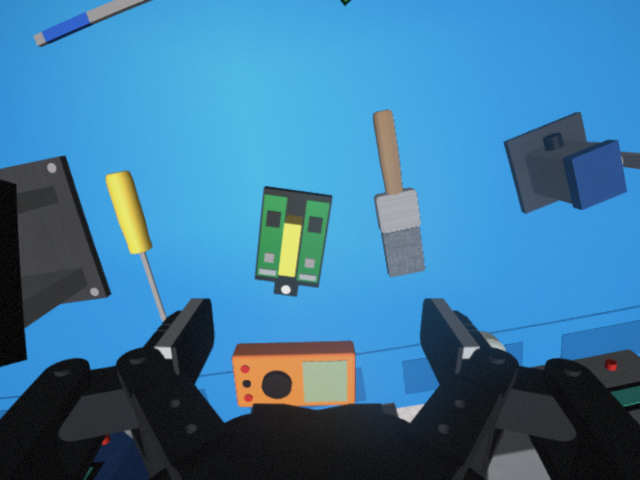

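The wrist picture shows the carrier at (291,240) with its rib top at (290,250). The screwdriver is at (130,215) and the brush at (395,195), both clear of the descent. Next I fit the rib and the plate.

Run:
```python
from st import *
o,R=st()
im=cv2.imread('pics/w1.png'); c=im[170:310,235:350]
hsv=cv2.cvtColor(c,cv2.COLOR_BGR2HSV)
m=((hsv[...,0]>22)&(hsv[...,0]<35)&(hsv[...,1]>120)&(hsv[...,2]>170)).astype(np.uint8)
ys,xs=np.nonzero(m); P=np.array([onz('wrist',(x+235,y+170),50)[:2] for x,y in zip(xs,ys)],np.float32)
print('ribtop',cv2.minAreaRect(P))
m=((hsv[...,0]<85)|(hsv[...,2]<110)|(hsv[...,1]<80)).astype(np.uint8); m=cv2.morphologyEx(m,cv2.MORPH_OPEN,np.ones((3,3)))
n,l,s,_=cv2.connectedComponentsWithStats(m); k=1+s[1:,4].argmax(); ys,xs=np.nonzero(l==k)
P=np.array([onz('wrist',(x+235,y+170),14)[:2] for x,y in zip(xs,ys)],np.float32); print('plate',cv2.minAreaRect(P))
```

```text
t 2.4 p [593.044  55.467 250.373] yaw -9.87 F [-0.72  -0.082 -0.145] T [ 0.021  0.027 -0.048] op 85.3
ribtop ((621.708984375, 22.890941619873047), (15.889106750488281, 52.482582092285156), 71.99749755859375)Traceback (most recent call last):
  File "<stdin>", line 10, in <module>
  File "h.py", line 16, in onz
    o,v=ray(cam,uv); return o+v*(z-o[2])/v[2]
        ~~~^^^^^^^^
  File "h.py", line 12, in ray
    p,f=K(cam); d=(np.array(uv,float)-[p['cx'],p['cy']])/f; s=d.copy()
        ~^^^^^
  File "h.py", line 6, in K
    p=ctrl.camera_params(cam); f=240/np.tan(np.radians(p['vertical_fov']/2)); return p,f
ValueError: time passes only in moves, steps and waits
```

Call:
drive_tool:
  increments:
    - [[0.2,0,0,0,0.135],[0.2,37,0,-22,0],[0.2,0,45,0,0],[0.2,0,45,0,0],[0.2,0,0,0,0]]

```text
time: 2.9
ee_pos: [619.5, 23.1, 155.9]
orientation: [[0.954, -0.008, 0.301], [-0.301, -0.001, 0.954], [-0.007, -1.0, -0.003]]
ft_force: [-0.3, -0.3, 1.7]
opening: 51.2
```

Run:
```python
from st import *
o,R=st(); p,f=K('wrist'); W=np.array(p['world_from_camera']); im=grab('wrist','w2')
def back(xs,ys,z):
    d=(np.c_[xs,ys]-[p['cx'],p['cy']])/f; s=d.copy()
    for _ in range(30): s=d/(1+p['k1']*(s**2).sum(1,keepdims=True))
    v=np.c_[s[:,0],-s[:,1],-np.ones(len(s))]@W[:3,:3].T
    return (W[:3,3]+v*((z-W[2,3])/v[:,2])[:,None])[:,:2].astype(np.float32)
hsv=cv2.cvtColor(im,cv2.COLOR_RGB2HSV)
m=((hsv[...,0]>22)&(hsv[...,0]<35)&(hsv[...,1]>120)&(hsv[...,2]>170)).astype(np.uint8)
n,l,s,c=cv2.connectedComponentsWithStats(m)
for k in range(1,n):
    if s[k,4]>300:
        ys,xs=np.nonzero(l==k); print(s[k],cv2.minAreaRect(back(xs,ys,50)))
```

```text
t 2.9 p [619.538  23.131 155.851] yaw -17.54 F [-0.307 -0.331  1.735] T [-0.028 -0.02   0.009] op 51.2
[  61  175   68  107 2901] ((562.4801635742188, -119.1883544921875), (21.194162368774414, 75.81534576416016), 89.2300796508789)
[ 307  216   24   71 1395] ((623.1666870117188, 22.25946044921875), (15.908411979675293, 49.97827911376953), 71.99092102050781)
```

Call:
drive_tool:
  increments:
    - [[0.2,3,45,0,0.008],[0.2,0,40,0,0],[0.2,0,20,0,0],[0.2,0,10,0,0],[0.2,0,0,0,0]]
  grip_force: 30

```text
time: 3.45
ee_pos: [625.3, 22.4, 46.5]
orientation: [[0.951, 0.001, 0.308], [-0.308, -0.0, 0.951], [0.001, -1.0, 0.0]]
ft_force: [-0.2, -0.1, 0.8]
opening: 51.2
```

Call:
drive_tool:
  increments:
    - [[0.2,-2,4.5,0,0],[-1,0,0,0,0],[-1,0,0,0,0],[-1,0,0,0,0],[-1,0,0,0,0]]
  grip_force: 30

```text
time: 3.95
ee_pos: [623.1, 22.9, 41.6]
orientation: [[0.951, 0.001, 0.308], [-0.308, -0.0, 0.951], [0.001, -1.0, 0.0]]
ft_force: [-0.9, 0.8, 8.0]
opening: 15.7
```

Call:
drive_tool:
  increments:
    - [[-1,0,0,0,0],[-1,0,-10,0,0],[-1,0,-40,0,0],[-1,0,-45,0,0],[-1,0,-45,0,0]]

```text
time: 4.45
ee_pos: [622.4, 22.8, 183.2]
orientation: [[0.951, -0.0, 0.308], [-0.308, -0.0, 0.951], [-0.0, -1.0, -0.0]]
ft_force: [0.5, -0.0, -0.6]
opening: 15.7
```

Call:
drive_tool:
  increments:
    - [[-1,0,-45,0,0],[-1,0,-35,0,0],[-1,0,0,0,0]]

```text
time: 4.75
ee_pos: [623.9, 23.0, 266.2]
orientation: [[0.951, 0.007, 0.308], [-0.308, 0.001, 0.951], [0.007, -1.0, 0.003]]
ft_force: [0.4, 0.4, -2.5]
opening: 15.6
```

Run:
```python
from st import *
o,R=st(); im=grab('wrist','w3');s=grab('side','s3')
for t in('pocket','ledge'):
    for c in ('wrist','side'):
        for d in ctrl.look_for(c,t)[:2]: print(c,t,np.array(d['location']),round(d['score'],2))
cv2.imwrite('pics/v3.png',np.hstack([cv2.resize(im,(400,300))[:,:,::-1],cv2.resize(s[180:380,220:500],(400,300))[:,:,::-1]]))
```

```text
t 4.75 p [623.937  22.973 266.188] yaw -17.94 F [ 0.42   0.372 -2.465] T [-0.019 -0.032  0.002] op 15.6
wrist pocket [ 587.1 -208.8  116.2] 0.85
side pocket [ 580.6 -260.8  115.9] 0.78
side pocket [ 371.6 -134.4    9. ] 0.38
wrist ledge [ 583.9 -209.2  119.7] 0.65
side ledge [ 581.  -266.3  118.3] 0.78
```

View pics/v3.png

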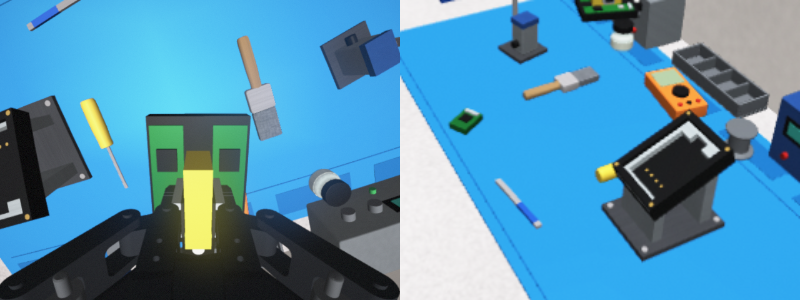

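The carrier is held square and lifted (side view shows it clear of the mat). Moving nearer to the pocket, so it stays in view beside the carrier.

Call:
drive_tool:
  increments:
    - [[-1,4.5,-7,-46,0],[-1,4.5,-7,-46,0],[-1,4.5,-7,-46,0],[-1,0,0,0,0],[-1,0,0,0,0]]

```text
time: 5.55
ee_pos: [592.8, -113.2, 281.3]
orientation: [[0.951, -0.001, 0.309], [-0.309, 0.0, 0.951], [-0.001, -1.0, -0.0]]
ft_force: [0.3, 1.1, -1.7]
opening: 15.6
```

Run:
```python
from st import *
import pickle
o,R=st(); p=ctrl.camera_params('wrist'); im=grab('wrist','w4'); pickle.dump((p,o),open('w4.pkl','wb'))
for t in('pocket','ledge'):
        for d in ctrl.look_for('wrist',t)[:2]: print(t,np.array(d['location']),round(d['score'],2),proj('wrist',d['location']))
tr=ctrl.trace('wrist','pocket')
m=tr[0]['region']; ys,xs=np.nonzero(m); print(xs.min(),xs.max(),ys.min(),ys.max())
x0,x1,y0,y1=max(xs.min()-10,0),xs.max()+10,max(ys.min()-10,0),min(ys.max()+10,480)
s=min(800/(x1-x0),600/(y1-y0)); print(x0,y0,s)
cv2.imwrite('pics/v4.png',cv2.resize(im[y0:y1,x0:x1],None,fx=s,fy=s,interpolation=cv2.INTER_CUBIC)[:600,:800,::-1])
```

```text
t 5.55 p [ 592.849 -113.214  281.289] yaw -18.01 F [ 0.319  1.116 -1.666] T [ 0.047 -0.063  0.046] op 15.6
pocket [ 575.7 -262.4  118.8] 0.57 [[145.203 259.116]]
pocket [573.5 257.7  11.4] 0.24 [[632.456  85.354]]
ledge [ 571.7 -257.8  118.6] 0.86 [[147.883 253.201]]
72 239 154 364
62 144 2.608695652173913
```

View pics/v4.png

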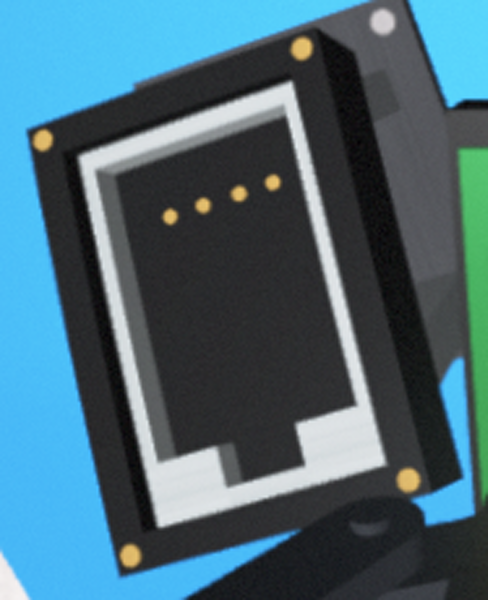

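The wrist crop shows the pocket clearly: rim corners at crop (28,130), (318,30), (430,492) and (121,576), and the silver cut-out with its key slot at the bottom (high end). Fitting the model to these points, and checking where the carrier sits in the hand.

```bash
cat > fit.py <<'E'
from st import *
import pickle
from scipy.optimize import least_squares
from scipy.spatial.transform import Rotation as Ro
p,o=pickle.load(open('w4.pkl','rb')); f=240/np.tan(np.radians(p['vertical_fov']/2)); T=np.linalg.inv(p['world_from_camera'])
def pj(P):
    c=np.atleast_2d(P)@T[:3,:3].T+T[:3,3]; s=np.c_[c[:,0],-c[:,1]]/(-c[:,2:3]); return s*(1+p['k1']*(s**2).sum(1,keepdims=True))*f+[p['cx'],p['cy']]
def Rp(yaw): return Ro.from_euler('ZY',[yaw,-22],degrees=True).as_matrix()
rim=[(-70,-55,18,28,130),(-70,55,18,318,30),(84,55,18,430,492),(84,-55,18,121,576)]
cut=[(-51.5,-36.5,10,98,170),(-51.5,36.5,10,285,105),(51.5,-36.5,10,158,462),(51.5,36.5,10,357,405),(51.5,-14.5,10,220,445),(51.5,14.5,10,297,423),(65.5,-14.5,10,228,487),(65.5,14.5,10,304,466)]
A=np.array(rim+cut,float); px=A[:,3:]/2.608695652+[62,144]
def res(q,full=False):
    M=A[:,:3].copy(); M[4:,1]+=q[4]; r=pj(M@Rp(q[3]).T+q[:3])-px
    return r if full else r.ravel()
E
python3 - <<'E'
from fit import *
s=least_squares(res,[580,-262,105,-5,0],loss='soft_l1'); print(s.x); print(res(s.x,True).round(1).tolist()); np.save('pk.npy',s.x)
# carrier in hand: edges
im=cv2.imread('pics/w4.png'); hsv=cv2.cvtColor(im,cv2.COLOR_BGR2HSV)
R=np.array(o['orientation']); Rc=np.c_[R[:,0],R[:,2],-R[:,1]]  # carrier x,y,z
for dz in (41.6,):
  O=o['ee_pos']-Rc@[0,0,dz]
  print('pred',pj(np.array([[-50,0,0],[-50,-35,14],[-50,35,14],[-20,-35,14],[-20,35,14],[-50,-35,0],[-50,35,0],[-26,-8,50],[-26,8,50]])@Rc.T+O).round(1).tolist())
print('col',[tuple(x) for x in im[176:196,318].tolist()])
r=int(pj(Rc@[-20,0,14]+O)[0,1]); print('row',r); b=im[r,:,0].astype(int); print(list(zip(range(225,245),b[225:245]))); print(list(zip(range(390,415),b[390:415])))
E
```

```text
[ 574.355 -261.006  106.057   -0.906   -1.368]
[[0.3, 0.2], [-0.5, -0.3], [0.4, 0.4], [-0.2, -0.2], [-0.2, 0.0], [0.4, 0.4], [0.4, -0.1], [0.2, 0.1], [-1.1, 0.1], [-0.4, -0.1], [-0.4, -0.1], [0.9, -0.4]]
pred [[318.4, 184.3], [236.7, 189.0], [400.5, 188.8], [240.8, 255.5], [396.2, 255.3], [243.2, 184.6], [393.7, 184.4], [296.1, 272.9], [342.2, 272.8]]
col [(251, 215, 91), (251, 215, 92), (251, 216, 92), (251, 216, 92), (247, 203, 88), (206, 153, 68), (91, 67, 38), (59, 43, 31), (59, 43, 30), (68, 57, 47), (91, 83, 77), (100, 92, 88), (101, 95, 89), (103, 94, 89), (102, 95, 89), (103, 96, 90), (100, 94, 89), (100, 93, 88), (100, 92, 87), (102, 94, 89)]
row 255
[(225, np.int64(79)), (226, np.int64(80)), (227, np.int64(78)), (228, np.int64(78)), (229, np.int64(78)), (230, np.int64(79)), (231, np.int64(77)), (232, np.int64(77)), (233, np.int64(76)), (234, np.int64(72)), (235, np.int64(74)), (236, np.int64(72)), (237, np.int64(68)), (238, np.int64(67)), (239, np.int64(68)), (240, np.int64(70)), (241, np.int64(86)), (242, np.int64(95)), (243, np.int64(96)), (244, np.int64(97))]
[(390, np.int64(121)), (391, np.int64(121)), (392, np.int64(123)), (393, np.int64(107)), (394, np.int64(107)), (395, np.int64(109)), (396, np.int64(152)), (397, np.int64(246)), (398, np.int64(249)), (399, np.int64(250)), (400, np.int64(250)), (401, np.int64(250)), (402, np.int64(250)), (403, np.int64(250)), (404, np.int64(250)), (405, np.int64(250)), (406, np.int64(250)), (407, np.int64(250)), (408, np.int64(250)), (409, np.int64(250)), (410, np.int64(250)), (411, np.int64(250)), (412, np.int64(250)), (413, np.int64(250)), (414, np.int64(251))]
```

The fit is excellent (under 1 px residual), with the frame off centre by about -1.4 mm in y. The plan is to enter level and nose first, set the nose edge on the floor near the slot, then follow an arc so the carrier pivots flat in a light grip.

```bash
cat > plan.py <<'E'
from st import *
from fit import Rp
q=np.load('pk.npy'); gx,gz=1.3,41.6
def G(th,lift=0,clr=0.5,fz=0.3,dy=0):
    t=np.radians(th); tx=64-10*np.tan(t)-(clr if th>0 else 0)
    x=tx-(64-gx)*np.cos(t)+gz*np.sin(t); z=fz+(64-gx)*np.sin(t)+gz*np.cos(t)
    return q[:3]+Rp(q[3])@[x,q[4]+dy,z]+[0,0,lift]
E
python3 - <<'E'
from plan import *
o,R=st()
for th,l in((22,70),(22,15),(22,0),(18,0),(14,0),(10,0),(6,0),(3,0),(0,0)): 
    g=G(th,l); print(th,l,g, 'tool-from-now(yaw0)',(Ro:=None) or (g-o['ee_pos']))
E
```

```text
t 5.75 p [ 593.302 -111.329  281.399] yaw -17.82 F [ 0.242 -0.4   -1.824] T [ 0.012 -0.033  0.047] op 15.3
22 70 [ 566.652 -262.253  240.209] tool-from-now(yaw0) [ -26.65  -150.923  -41.19 ]
22 15 [ 566.652 -262.253  185.209] tool-from-now(yaw0) [ -26.65  -150.923  -96.19 ]
22 0 [ 566.652 -262.253  170.209] tool-from-now(yaw0) [ -26.65  -150.923 -111.19 ]
18 0 [ 564.636 -262.221  166.03 ] tool-from-now(yaw0) [ -28.666 -150.891 -115.369]
14 0 [ 562.907 -262.194  161.657] tool-from-now(yaw0) [ -30.395 -150.864 -119.741]
10 0 [ 561.485 -262.171  157.117] tool-from-now(yaw0) [ -31.818 -150.842 -124.282]
6 0 [ 560.386 -262.154  152.435] tool-from-now(yaw0) [ -32.916 -150.824 -128.964]
3 0 [ 559.785 -262.144  148.846] tool-from-now(yaw0) [ -33.517 -150.815 -132.552]
0 0 [ 559.844 -262.145  145.393] tool-from-now(yaw0) [ -33.458 -150.816 -136.006]
```

Call:
drive_tool:
  increments:
    - [[-1,0,0,0,-0.149],[-1,0,0,0,-0.149],[-1,0,0,-45,0],[-1,0,0,-45,0],[-1,0,0,-45,0]]
  grip_force: 20

```text
time: 6.25
ee_pos: [591.3, -248.3, 281.7]
orientation: [[1.0, -0.0, 0.013], [-0.013, -0.0, 1.0], [-0.0, -1.0, -0.0]]
ft_force: [1.2, 0.5, -2.4]
opening: 15.8
```

Call:
drive_tool:
  increments:
    - [[-1,-24.5,0,-14,0.003],[-1,0,40,0,0],[-1,0,40,0,0],[-1,0,0,0,0],[-1,0,0,0,0]]

```text
time: 6.75
ee_pos: [567.0, -260.6, 202.7]
orientation: [[1.0, 0.0, 0.017], [-0.017, 0.0, 1.0], [0.0, -1.0, 0.0]]
ft_force: [0.8, 0.4, -1.0]
opening: 15.5
```

Run:
```python
from plan import *
o,R=st(); g=G(22,0)-o['ee_pos']; print(R.T@g)
```

```text
t 6.75 p [ 567.026 -260.644  202.699] yaw -0.97 F [ 0.808  0.377 -0.958] T [ 0.015 -0.019 -0.012] op 15.5
[-0.349 32.49  -1.617]
```

Call:
drive_tool:
  increments:
    - [[-1,-0.3,16,-1.2,0],[-1,0,10,0,0],[-1,0,0,0,0],[-1,0,0,0,0],[-1,0,0,0,0]]

```text
time: 7.25
ee_pos: [566.5, -262.3, 176.8]
orientation: [[1.0, 0.001, 0.018], [-0.018, -0.0, 1.0], [0.001, -1.0, -0.0]]
ft_force: [0.1, 0.8, -1.7]
opening: 15.9
```

Call:
drive_tool:
  increments:
    - [[-1,0,2,0,0],[-1,0,2,0,0],[-1,0,1,0,0],[-1,0,1,0,0],[-1,0,0,0,0]]

```text
time: 7.75
ee_pos: [566.1, -262.3, 169.7]
orientation: [[1.0, -0.0, 0.018], [-0.018, 0.0, 1.0], [-0.0, -1.0, 0.0]]
ft_force: [1.0, 2.2, -2.3]
opening: 15.5
```

Run:
```python
from plan import *
o,R=st(); g=G(22,0)-o['ee_pos']; print(R.T@g)
```

```text
t 7.75 p [ 566.126 -262.346  169.693] yaw -1.02 F [ 1.015  2.212 -2.307] T [ 0.394 -0.086  0.132] op 15.5
[ 0.524 -0.516  0.102]
```

Call:
drive_tool:
  increments:
    - [[-1,0,0,0.5,0],[-1,-0.5,1.5,0,0],[-1,-0.5,1.5,0,0],[-1,-0.5,1,0,0],[-1,0,0,0,0]]

```text
time: 8.25
ee_pos: [564.5, -262.0, 166.0]
orientation: [[1.0, 0.0, 0.018], [-0.018, -0.0, 1.0], [0.0, -1.0, -0.0]]
ft_force: [-1.3, 0.7, 4.6]
opening: 16.1
```

Call:
drive_tool:
  increments:
    - [[-1,-0.5,1.2,0,0],[-1,-0.5,1.2,0,0],[-1,-0.5,1,0,0],[-1,-0.3,1,0,0],[-1,0,0,0,0]]

```text
time: 8.75
ee_pos: [562.5, -262.0, 161.5]
orientation: [[1.0, -0.0, 0.018], [-0.018, -0.0, 1.0], [-0.0, -1.0, -0.0]]
ft_force: [-4.2, 1.8, 6.2]
opening: 15.6
```

Run:
```python
from plan import *
o,R=st(); print(R.T@(G(14,0)-o['ee_pos'])); im=grab('wrist','w5'); s=grab('side','s5'); sc=grab('scene','c5')
f=lambda im,u,v,s,w:cv2.resize(im[v-s:v+s,u-s:u+s],(w,w),interpolation=cv2.INTER_CUBIC)
cv2.imwrite('pics/v5.png',np.hstack([f(s,408,285,60,400),cv2.resize(im,(400,400))])[:,:,::-1])
```

```text
t 8.75 p [ 562.527 -262.017  161.534] yaw -1.03 F [-4.246  1.827  6.162] T [0.221 0.506 0.072] op 15.6
[ 0.383 -0.124 -0.17 ]
```

View pics/v5.png

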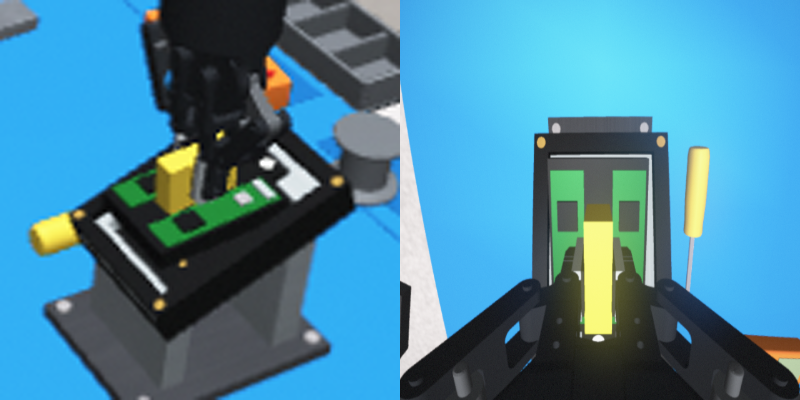

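Side view: the nose is in the slot and the carrier is pivoting in the grip, with low forces. Continuing the arc.

Call:
drive_tool:
  increments:
    - [[-1,-0.8,1.2,0,0],[-1,-0.4,1.2,0,0],[-1,-0.4,1.1,0,0],[-1,-0.3,1,0,0],[-1,0,0,0,0]]

```text
time: 9.4
ee_pos: [560.7, -262.0, 157.0]
orientation: [[1.0, -0.0, 0.018], [-0.018, -0.0, 1.0], [-0.0, -1.0, -0.0]]
ft_force: [-3.9, 0.5, 5.5]
opening: 15.8
```

Call:
drive_tool:
  increments:
    - [[-1,-0.3,1.2,0,0],[-1,-0.3,1.2,0,0],[-1,-0.3,1.2,0,0],[-1,-0.2,1.1,0,0],[-1,0,0,0,0]]

```text
time: 9.9
ee_pos: [559.3, -262.0, 152.3]
orientation: [[1.0, -0.001, 0.018], [-0.018, -0.0, 1.0], [-0.001, -1.0, -0.0]]
ft_force: [-5.6, -0.2, 5.4]
opening: 15.4
```

Run:
```python
from plan import *
o,R=st(); print(R.T@(G(6,0)-o['ee_pos']))
```

```text
t 9.9 p [ 559.319 -261.969  152.267] yaw -1.03 F [-5.571 -0.228  5.389] T [0.245 0.81  0.075] op 15.4
[ 1.07  -0.168 -0.166]
```

Call:
drive_tool:
  increments:
    - [[-1,-0.3,1.2,0,0],[-1,-0.2,1.2,0,0],[-1,0,1.2,0,0],[-1,0,1,0,0],[-1,0,0,0,0]]

```text
time: 10.4
ee_pos: [558.4, -262.0, 148.0]
orientation: [[1.0, -0.002, 0.018], [-0.018, -0.0, 1.0], [-0.002, -1.0, -0.0]]
ft_force: [-10.3, 1.7, 11.5]
opening: 15.7
```

Call:
drive_tool:
  increments:
    - [[-1,0,1,0,0],[-1,0,1,0,0],[-1,0,0.5,0,0],[-1,0,0,0,0],[-1,0,0,0,0]]

```text
time: 10.9
ee_pos: [558.6, -262.0, 147.6]
orientation: [[1.0, -0.001, 0.018], [-0.018, -0.001, 1.0], [-0.001, -1.0, -0.001]]
ft_force: [-23.2, 5.8, 49.2]
opening: 15.7
```

Run:
```python
from plan import *
o,R=st(); print(R.T@(G(0,0,fz=0)-o['ee_pos'])); im=grab('wrist','w6'); s=grab('side','s6')
f=lambda im,u,v,s,w:cv2.resize(im[v-s:v+s,u-s:u+s],(w,w),interpolation=cv2.INTER_CUBIC)
cv2.imwrite('pics/v6.png',np.hstack([f(s,408,285,60,400),cv2.resize(im[100:400,180:480],(400,400))])[:,:,::-1])
```

```text
t 10.9 p [ 558.564 -262.004  147.645] yaw -1.05 F [-23.168   5.789  49.167] T [1.526 4.337 0.113] op 15.7
[ 1.396  2.53  -0.114]
```

View pics/v6.png

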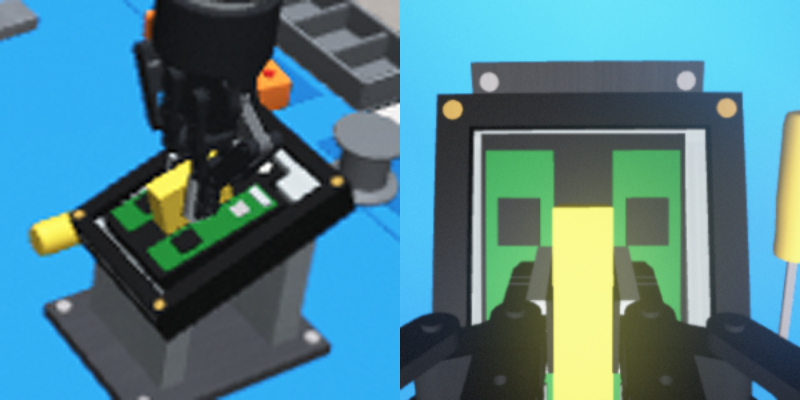

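Not home yet: it stopped about 3 mm high with 50 N, and the side view shows the low end still slightly proud. Unloading and measuring where it catches.

Call:
drive_tool:
  increments:
    - [[-1,0,-1.2,0,0],[-1,0,-1,0,0],[-1,0,0,0,0]]

```text
time: 11.3
ee_pos: [558.5, -262.0, 147.9]
orientation: [[1.0, -0.002, 0.018], [-0.018, -0.0, 1.0], [-0.002, -1.0, -0.0]]
ft_force: [-10.8, 2.6, 14.8]
opening: 15.6
```

```bash
cat > ov.py <<'E'
from plan import *
from scipy.spatial.transform import Rotation as Ro
def over(name,poses):
    """poses: list of (x,y,z at nose pivot..)= carrier in pocket frame (x,y,z,pitch_down_deg)"""
    p,f=K('wrist'); T=np.linalg.inv(p['world_from_camera']); im=grab('wrist',name)[:,:,::-1].copy()
    def pj(P):
        c=P@T[:3,:3].T+T[:3,3]; s=np.c_[c[:,0],-c[:,1]]/(-c[:,2:3]); return s*(1+p['k1']*(s**2).sum(1,keepdims=True))*f+[p['cx'],p['cy']]
    S=4; x0,y0=220,140; big=cv2.resize(im[y0:y0+150,x0:x0+200],None,fx=S,fy=S,interpolation=cv2.INTER_CUBIC)
    def poly(P,col): cv2.polylines(big,[np.int32((pj(np.array(P,float)@Rp(q[3]).T+q[:3])-[x0,y0]+.5)*S)],True,col,1)
    c=q[4]
    poly([(-70,-55,18),(-70,55,18),(84,55,18),(84,-55,18)],(255,0,255))
    poly([(-58,-43,18),(-58,43,18),(72,43,18),(72,-43,18)],(255,0,255))
    poly([(-51.5,c-36.5,10),(-51.5,c+36.5,10),(51.5,c+36.5,10),(51.5,c-36.5,10)],(0,255,255))
    for (x,y,z,th),col in poses:
        M=Ro.from_euler('Y',th,degrees=True).as_matrix()
        poly(np.array([(-50,-35,14),(-50,35,14),(50,35,14),(50,-35,14)])@M.T+[x,y,z],col)
    cv2.imwrite(f'pics/{name}o.png',big)
E
python3 - <<'E'
from ov import *
o,R=st(); print('pocket frame TCP err',Rp(q[3]).T@(o['ee_pos']-q[:3])-[gx,q[4],gz])
over('w7',[((0,q[4],0,0),(0,0,255)),((0,q[4],2.9,2.6),(255,0,0))])
E
```

```text
t 11.3 p [ 558.487 -262.037  147.894] yaw -1.04 F [-10.84    2.612  14.796] T [0.514 1.982 0.138] op 15.6
pocket frame TCP err [-0.323  0.086  3.128]
```

View pics/w7o.png

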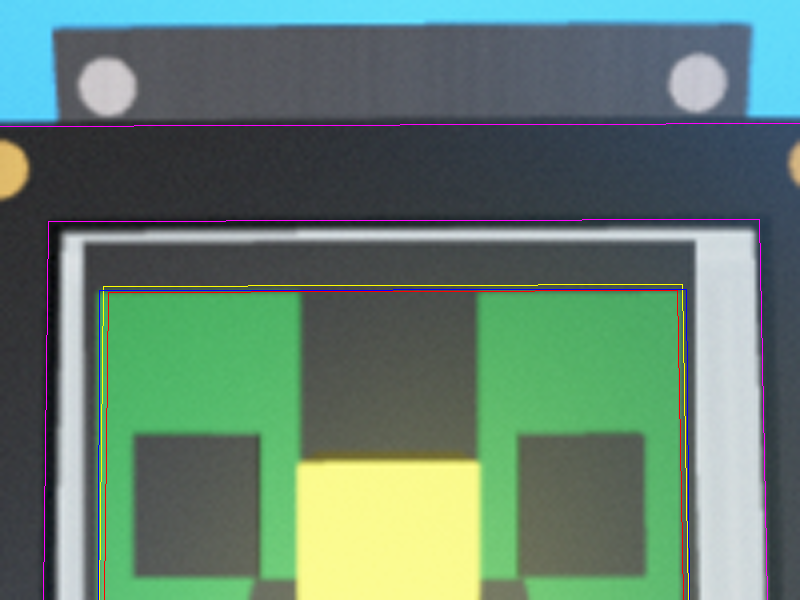

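Run:
```python
from ov import *
o,R=st(); p,f=K('wrist'); W=np.array(p['world_from_camera']); T=np.linalg.inv(W)
def pj(P):
    c=P@T[:3,:3].T+T[:3,3]; s=np.c_[c[:,0],-c[:,1]]/(-c[:,2:3]); return s*(1+p['k1']*(s**2).sum(1,keepdims=True))*f+[p['cx'],p['cy']]
from scipy.optimize import least_squares
print('cam in pocket',Rp(q[3]).T@(W[:3,3]-q[:3]))
px=np.array([(85,241),(695,240),(297,460),(480,460)])/4+[220,140]-.4
for bz in (14,0):
    M=np.array([(-50,-35,14),(-50,35,14),(-26,-8,50),(-26,8,50)],float)
    Mb=M.copy(); Mb[:2,2]=bz
    def res(v):
        Q=Ro.from_euler('ZY',[v[4],v[3]],degrees=True).as_matrix()
        a=pj((M@Q.T+v[:3])@Rp(q[3]).T+q[:3])-px; b=pj((Mb@Q.T+v[:3])@Rp(q[3]).T+q[:3])-px
        return np.r_[a[:,0],b[:,1]]
    s=least_squares(res,[0,0,5,3,0]); print(bz,s.x,s.fun)
```

```text
t 11.35 p [ 558.49  -262.023  147.89 ] yaw -1.04 F [-10.548   2.528  15.024] T [0.505 1.912 0.071] op 15.4
cam in pocket [-19.562  -1.858 186.289]
14 [-5.076 -1.935  8.327  4.966 -0.198] [-0.319 -0.058  0.453 -0.164 -0.132  0.165 -0.022 -0.005]
0 [-6.952 -1.934  6.88   6.972 -0.209] [-0.359 -0.002  0.577 -0.299 -0.14   0.179 -0.027 -0.002]
```

The carrier has slid about 5 mm down-slope in the grip, so its low edge is resting on the ledge. Shuffling it up the slope so the low edge drops in.

Call:
drive_tool:
  increments:
    - [[-1,1,-1,0.3,0],[-1,1.5,-0.6,0.2,0],[-1,1.5,-0.6,0,0],[-1,1,-0.2,0,0],[-1,0,0,0,0]]

```text
time: 11.85
ee_pos: [563.0, -261.8, 149.6]
orientation: [[1.0, -0.003, 0.018], [-0.018, -0.0, 1.0], [-0.003, -1.0, -0.0]]
ft_force: [-11.0, 0.7, 8.2]
opening: 15.9
```

Call:
drive_tool:
  increments:
    - [[-1,0.3,0.7,0,0],[-1,0,0.7,0,0],[-1,0,0.7,0,0],[-1,0,0,0,0]]

```text
time: 12.25
ee_pos: [562.9, -261.9, 147.4]
orientation: [[1.0, -0.004, 0.019], [-0.019, -0.0, 1.0], [-0.004, -1.0, -0.0]]
ft_force: [-13.2, 0.5, 6.9]
opening: 15.8
```

Run:
```python
from ov import *
o,R=st(); print('pocket frame TCP',Rp(q[3]).T@(o['ee_pos']-q[:3]))
over('w8',[((0,q[4],0,0),(0,0,255))])
```

```text
t 12.25 p [ 562.924 -261.86   147.404] yaw -1.06 F [-13.232   0.5     6.937] T [ 0.137  2.417 -0.031] op 15.8
pocket frame TCP [ 4.905 -1.035 42.613]
```

View pics/w8o.png

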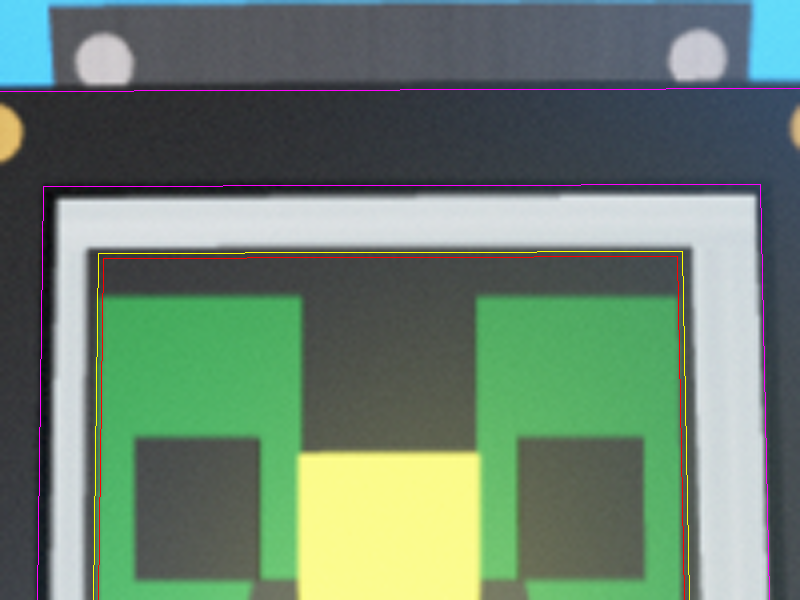

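```bash
cat > cf.py <<'E'
from ov import *
from scipy.optimize import least_squares
def cfit(pts):
    p,f=K('wrist'); W=np.array(p['world_from_camera']); T=np.linalg.inv(W)
    def pj(P):
        c=P@T[:3,:3].T+T[:3,3]; s=np.c_[c[:,0],-c[:,1]]/(-c[:,2:3]); return s*(1+p['k1']*(s**2).sum(1,keepdims=True))*f+[p['cx'],p['cy']]
    px=np.array(pts)/4+[220,140]-.4
    M=np.array([(-50,-35,14),(-50,35,14),(-26,-8,50),(-26,8,50)],float)
    def res(v):
        Q=Ro.from_euler('ZY',[v[4],v[3]],degrees=True).as_matrix()
        return (pj((M@Q.T+v[:3])@Rp(q[3]).T+q[:3])-px).ravel()
    s=least_squares(res,[0,0,5,3,0]); v=s.x; print('x y z pitch yaw',v,'back z',v[2]+50*np.sin(np.radians(v[3])),'nose z',v[2]-64*np.sin(np.radians(v[3])))
E
python3 - <<'E'
from cf import *
o,R=st(); cfit([(88,248),(691,247),(298,452),(480,452)])
E
```

```text
t 12.3 p [ 563.003 -261.85   147.45 ] yaw -1.06 F [-12.383   0.215   7.045] T [0.088 2.181 0.06 ] op 15.7
x y z pitch yaw [-0.106 -1.66   6.033  3.09  -0.159] back z 8.728313551117754 nose z 2.5830824524046347
```

The fit now has the carrier centred in x with its low edge already partly inside the cut-out. Easing off the upper wall and pressing down.

Call:
drive_tool:
  increments:
    - [[-1,-0.6,0.3,0,0],[-1,-0.4,0.7,0,0],[-1,-0.2,0.7,0,0],[-1,0,0.7,0,0],[-1,0,0,0,0]]

```text
time: 12.8
ee_pos: [562.7, -261.8, 145.2]
orientation: [[1.0, -0.002, 0.018], [-0.018, -0.001, 1.0], [-0.002, -1.0, -0.001]]
ft_force: [-7.3, -1.1, 5.7]
opening: 15.7
```

Run:
```python
from ov import *
o,R=st(); print('pocket frame TCP',Rp(q[3]).T@(o['ee_pos']-q[:3]))
over('w9',[((0,q[4],0,0),(0,0,255))])
```

```text
t 12.8 p [ 562.654 -261.799  145.224] yaw -1.05 F [-7.278 -1.138  5.658] T [ 0.007  1.043 -0.025] op 15.7
pocket frame TCP [ 3.837 -0.977 40.693]
```

View pics/w9o.png

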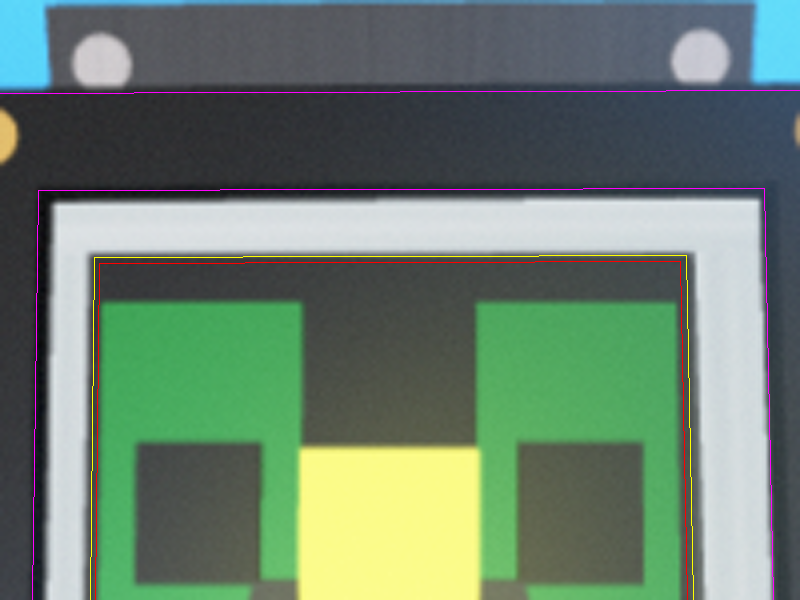

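The low edge now lines up with the cut-out in the overlay, and the carrier keeps sinking at low force. Continuing gently.

Call:
drive_tool:
  increments:
    - [[-1,-0.4,0.6,0,0],[-1,-0.3,0.7,0,0],[-1,-0.2,0.7,0,0],[-1,0,0.6,0,0],[-1,0,0,0,0]]

```text
time: 13.35
ee_pos: [562.3, -261.9, 143.3]
orientation: [[1.0, 0.0, 0.018], [-0.018, -0.001, 1.0], [0.0, -1.0, -0.001]]
ft_force: [-7.2, -0.7, 13.9]
opening: 15.3
```

Call:
drive_tool:
  increments:
    - [[-1,0,0.7,0,0],[-1,0,0.6,0,0],[-1,0,0,0,0]]

```text
time: 13.65
ee_pos: [562.3, -261.9, 143.2]
orientation: [[1.0, 0.001, 0.019], [-0.019, -0.001, 1.0], [0.001, -1.0, -0.001]]
ft_force: [-13.1, 2.4, 34.2]
opening: 15.6
```

```bash
cat > ed.py <<'E'
from cf import *
def edges(name):
    """auto-detect plate back corners and rib back corners in the 4x crop, then fit"""
    over(name,[]); im=cv2.imread(f'pics/{name}.png')[140:290,220:420].astype(float)
    b=cv2.resize(im,None,fx=4,fy=4,interpolation=cv2.INTER_CUBIC); g=b.mean(2)
    k=lambda a:cv2.GaussianBlur(a.reshape(-1,1).astype(np.float32),(1,9),2).ravel()
    col=k(g[150:330,385:395].mean(1)); top=150+np.argmin(np.diff(col)[20:140])+20
    row=k(g[int(top)+20:int(top)+28,:].mean(0)); d=np.diff(row)
    L=40+np.argmin(d[40:130]); Rr=640+np.argmax(d[640:730])
    ch=b[:,:,1]+b[:,:,2]-b[:,:,0]; cy=k(ch[380:520,385:395].mean(1)); rt=380+np.argmax(np.diff(cy))
    r=k((b[:,:,2])[rt+20:rt+28,:].mean(0)); d=np.diff(r); rl=260+np.argmax(d[260:340]); rr=440+np.argmin(d[440:520])
    pts=[(L,top),(Rr,top),(rl,rt),(rr,rt)]; print(pts); cfit(pts)
E
python3 - <<'E'
from ed import *
o,R=st(); print('pocket frame TCP',Rp(q[3]).T@(o['ee_pos']-q[:3])); edges('w10')
E
```

```text
t 13.65 p [ 562.324 -261.934  143.215] yaw -1.06 F [-13.134   2.379  34.167] T [ 0.812  2.383 -0.019] op 15.6
pocket frame TCP [ 2.78  -1.118 38.954]
[(np.int64(91), np.int64(259)), (np.int64(699), np.int64(259)), (np.int64(298), np.int64(443)), (np.int64(478), np.int64(443))]
x y z pitch yaw [ 0.212 -1.843  5.97  -0.577 -0.568] back z 5.466216549051791 nose z 6.614850639352389
```

The reaction is now purely along the pocket normal (13:34 ≈ tan 22°) at the expected height, so it looks bottomed out. Releasing and checking.

Call:
drive_tool:
  increments:
    - [[-1,0,-1,0,0],[-0.3,0,-0.3,0,0],[-0.3,0,0,0,0],[-0.3,0,0,0,0],[-0.3,0,0,0,0]]

```text
time: 14.2
ee_pos: [562.5, -261.3, 142.4]
orientation: [[1.0, -0.0, 0.018], [-0.018, 0.0, 1.0], [-0.0, -1.0, 0.0]]
ft_force: [0.5, -0.1, 0.7]
opening: 30.2
```

Call:
drive_tool:
  increments:
    - [[-0.3,0,-10,0,0],[-0.3,0,-40,0,0],[-0.3,0,-45,0,0],[-0.3,-20,-30,45,0],[-0.3,-20,0,45,0]]

```text
time: 14.7
ee_pos: [527.2, -176.6, 267.1]
orientation: [[1.0, 0.006, 0.02], [-0.02, -0.002, 1.0], [0.006, -1.0, -0.002]]
ft_force: [2.8, 1.6, -1.0]
opening: 29.3
```

Call:
drive_tool:
  increments:
    - [[-0.3,0,0,30,0],[-0.3,0,0,0,0],[-0.3,0,0,0,0]]

```text
time: 15.0
ee_pos: [527.4, -146.6, 264.4]
orientation: [[1.0, 0.001, 0.017], [-0.017, -0.001, 1.0], [0.001, -1.0, -0.001]]
ft_force: [0.0, -1.5, 0.6]
opening: 29.6
```

Run:
```python
from plan import *
import pickle
o,R=st(); p=ctrl.camera_params('wrist'); im=grab('wrist','w11'); pickle.dump((p,o),open('w11.pkl','wb')); s=grab('side','s11')
f=240/np.tan(np.radians(p['vertical_fov']/2)); T=np.linalg.inv(p['world_from_camera'])
def pj(P):
    c=P@T[:3,:3].T+T[:3,3]; s=np.c_[c[:,0],-c[:,1]]/(-c[:,2:3]); return s*(1+p['k1']*(s**2).sum(1,keepdims=True))*f+[p['cx'],p['cy']]
c=q[4]
Q=lambda P: pj(np.array(P,float)@Rp(q[3]).T+q[:3])
rim=Q([(-70,-55,18),(-70,55,18),(84,55,18),(84,-55,18)]); print(rim)
x0,y0=np.maximum(np.int32(rim.min(0))-12,0); x1,y1=np.minimum(np.int32(rim.max(0))+12,[640,480]); S=min(480/(x1-x0),600/(y1-y0))
b=cv2.resize(im[y0:y1,x0:x1,::-1],None,fx=S,fy=S,interpolation=cv2.INTER_CUBIC)
out=lambda z,dx=0:[(x+dx,y+c,z) for x,y in ((-50,-35),(-50,35),(50,35),(50,13),(64,13),(64,-13),(50,-13),(50,-35))]
for P,col in ((rim,(255,0,255)),(Q(out(14)),(0,0,255)),(Q(out(24)),(255,0,0)),(Q([(-26,c-8,50),(-26,c+8,50),(26,c+8,50),(26,c-8,50)]),(0,0,255))):
    cv2.polylines(b,[np.int32((P-[x0,y0]+.5)*S)],True,col,1)
sd=cv2.resize(s[225:345,350:470,::-1],(310,310),interpolation=cv2.INTER_CUBIC)
can=np.zeros((600,800,3),np.uint8); can[:b.shape[0],:b.shape[1]]=b[:600]; can[:310,490:]=sd; cv2.imwrite('pics/v11.png',can); print(x0,y0,S)
```

```text
t 15.0 p [ 527.394 -146.62   264.364] yaw -0.98 F [ 0.009 -1.492  0.55 ] T [-0.023  0.043  0.049] op 29.6
[[117.577 198.201]
 [246.669 197.162]
 [244.097 388.314]
 [110.033 385.482]]
98 185 2.7906976744186047
```

View pics/v11.png

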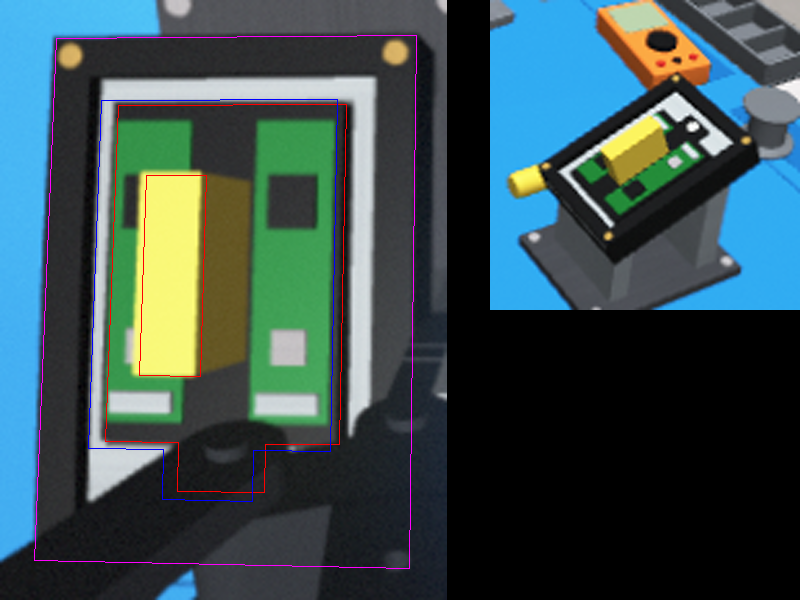

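Side crop: the carrier lies in the cut-out below the frame's level, with the nose dot in the slot. The overlay matches the home outline (red), not the ledge outline (blue). Cross-checking the rib numerically with all three cameras before moving on.

Run:
```python
from plan import *
from scipy.optimize import least_squares
P={};I={}
for c in('wrist','side','scene'):
    p,f=K(c); P[c]=(p,f,np.linalg.inv(p['world_from_camera'])); I[c]=grab(c,c+'12')
st()
def pj(c,X):
    p,f,T=P[c]; k=X@T[:3,:3].T+T[:3,3]; s=np.c_[k[:,0],-k[:,1]]/(-k[:,2:3]); return s*(1+p['k1']*(s**2).sum(1,keepdims=True))*f+[p['cx'],p['cy']]
W=lambda M:np.atleast_2d(M)@Rp(q[3]).T+q[:3]
box=np.array([(x,y,z) for x in(-26,26) for y in(-8,8) for z in(15,50)],float)
def cen(c,d):
    h=cv2.convexHull(np.float32(pj(c,W(box+d)))); m=cv2.moments(h); return np.array([m['m10'],m['m01']])/m['m00']
obs={}; 
for c in P:
    hsv=cv2.cvtColor(I[c],cv2.COLOR_RGB2HSV); m=((hsv[...,0]>20)&(hsv[...,0]<34)&(hsv[...,1]>120)&(hsv[...,2]>60)).astype(np.uint8)
    n,l,s,ce=cv2.connectedComponentsWithStats(m); pr=cen(c,[0,q[4],0]); k=min((k for k in range(1,n) if s[k,4]>20),key=lambda k:np.hypot(*(ce[k]-pr))); obs[c]=ce[k]
    h=cv2.contourArea(cv2.convexHull(np.float32(pj(c,W(box+[0,q[4],0])))))
    print(c,'obs',ce[k],s[k,4],'home',pr,h,'ledge',cen(c,[0,q[4],10]))
    ext=[(x,y,18) for x in(-70,84) for y in(-55,55)]
    print('  rim pred',pj(c,W(np.array(ext,float))).round(1).tolist())
print(least_squares(lambda d:np.r_[[cen(c,d)-obs[c] for c in P]].ravel(),[0,0,0]).x)
```

```text
t 15.25 p [ 527.16  -147.475  263.502] yaw -1.09 F [ 0.215 -1.062 -0.658] T [ 0.022 -0.014  0.022] op 29.7
wrist obs [167.284 283.155] 2797 home [169.093 284.058] 2711.756642292952 ledge [163.524 284.434]
  rim pred [[118.5, 199.0], [247.8, 197.7], [111.3, 386.6], [245.6, 389.2]]
side obs [405.788 282.806] 397 home [406.399 283.414] 394.57100649923086 ledge [405.452 280.593]
  rim pred [[395.5, 320.6], [368.6, 290.0], [453.5, 280.5], [423.0, 253.5]]
scene obs [270.191 338.651] 350 home [270.671 340.199] 303.5441422043368 ledge [268.977 337.681]
  rim pred [[236.3, 351.2], [266.2, 314.1], [286.3, 378.8], [316.4, 337.4]]
[0. 0. 0.]
```

Call:
drive_tool:
  increments:
    - [[-1,2,0,-40,0],[-1,3,0,-40,0],[-1,3,0,-35,0],[-1,0,40,0,0],[-1,0,35,0,0]]

```text
time: 15.75
ee_pos: [532.7, -263.3, 187.3]
orientation: [[1.0, 0.001, 0.02], [-0.02, -0.0, 1.0], [0.001, -1.0, -0.0]]
ft_force: [0.2, -0.2, -0.7]
opening: 0.2
```

Call:
drive_tool:
  increments:
    - [[-1,0,13,0,0],[-1,0,0,0,0],[-1,0,0,0,0]]

```text
time: 16.05
ee_pos: [533.3, -262.2, 176.2]
orientation: [[1.0, 0.0, 0.018], [-0.018, -0.0, 1.0], [0.0, -1.0, -0.0]]
ft_force: [0.2, -0.5, 0.3]
opening: -0.1
```

Run:
```python
from plan import *
o,R=st(); print(Rp(q[3]).T@(o['ee_pos']-[0,0,19]+R[:,0]*11-q[:3]))
```

```text
t 16.05 p [ 533.325 -262.168  176.233] yaw -1.04 F [ 0.25  -0.519  0.318] T [-0.061  0.015 -0.009] op -0.1
[-8.649 -1.837 58.694]
```

Call:
drive_tool:
  increments:
    - [[-1,0,3,0,0],[-1,0,2,0,0],[-1,0,1,0,0],[-1,0,0,0,0],[-1,0,0,0,0]]

```text
time: 16.55
ee_pos: [533.2, -261.9, 169.8]
orientation: [[1.0, 0.0, 0.018], [-0.018, -0.0, 1.0], [0.0, -1.0, -0.0]]
ft_force: [-0.0, -0.1, -0.6]
opening: 0.1
```

Call:
drive_tool:
  increments:
    - [[-1,0,1,0,0],[-1,0,0,0,0]]

```text
time: 16.75
ee_pos: [533.3, -261.9, 168.7]
orientation: [[1.0, 0.0, 0.018], [-0.018, -0.0, 1.0], [0.0, -1.0, -0.0]]
ft_force: [-1.1, 0.6, 2.2]
opening: -0.0
```

Call:
drive_tool:
  increments:
    - [[-1,0,1,0,0],[-1,0,0,0,0]]

```text
time: 16.95
ee_pos: [533.4, -261.9, 168.4]
orientation: [[1.0, 0.001, 0.018], [-0.018, -0.001, 1.0], [0.001, -1.0, -0.001]]
ft_force: [-2.4, 0.8, 13.1]
opening: -0.2
```

Call:
drive_tool:
  increments:
    - [[-1,0,1,0,0],[-1,0,0,0,0]]

```text
time: 17.15
ee_pos: [533.5, -261.9, 168.1]
orientation: [[1.0, 0.001, 0.018], [-0.018, -0.001, 1.0], [0.001, -1.0, -0.001]]
ft_force: [-6.9, 2.1, 26.2]
opening: -0.2
```

Call:
drive_tool:
  increments:
    - [[-1,0,-20,0,0],[-1,31.5,0,0,0],[-1,0,0,0,0],[-1,0,1.5,0,0],[-1,0,0,0,0]]

```text
time: 17.65
ee_pos: [564.0, -262.5, 184.7]
orientation: [[1.0, -0.001, 0.018], [-0.018, 0.0, 1.0], [-0.001, -1.0, 0.0]]
ft_force: [-0.1, 0.4, 0.6]
opening: 0.2
```

Call:
drive_tool:
  increments:
    - [[-1,0,1,0,0],[-1,0,0,0,0],[-1,0,0,0,0]]

```text
time: 17.95
ee_pos: [564.5, -262.5, 184.2]
orientation: [[1.0, -0.0, 0.018], [-0.018, -0.0, 1.0], [-0.0, -1.0, -0.0]]
ft_force: [0.1, -0.4, -0.0]
opening: -0.1
```

Call:
drive_tool:
  increments:
    - [[-1,0,1,0,0],[-1,0,0,0,0]]

```text
time: 18.15
ee_pos: [564.6, -262.4, 183.1]
orientation: [[1.0, -0.0, 0.018], [-0.018, -0.0, 1.0], [-0.0, -1.0, -0.0]]
ft_force: [-0.3, 0.9, -0.8]
opening: -0.0
```

Call:
drive_tool:
  increments:
    - [[-1,0,1,0,0],[-1,0,0,0,0]]

```text
time: 18.35
ee_pos: [564.6, -262.3, 182.0]
orientation: [[1.0, -0.0, 0.018], [-0.018, -0.0, 1.0], [-0.0, -1.0, -0.0]]
ft_force: [-0.7, -0.4, -0.6]
opening: -0.3
```

Run:
```python
from plan import *
o,R=st(); print(Rp(q[3]).T@(o['ee_pos']-[0,0,19]+R[:,0]*11-q[:3]))
print('low',Rp(q[3]).T@(np.array([533.4,-261.9,168.5])-[0,0,19]+R[:,0]*11-q[:3]))
```

```text
t 18.35 p [ 564.623 -262.334  182.027] yaw -1.02 F [-0.743 -0.444 -0.587] T [ 0.021  0.004 -0.043] op -0.3
[22.537 -1.503 52.337]
low [-11.482  -1.563  51.492]
```

Call:
drive_tool:
  increments:
    - [[-1,0,0.7,0,0],[-1,0,0,0,0]]

```text
time: 18.55
ee_pos: [564.7, -262.4, 181.5]
orientation: [[1.0, 0.0, 0.018], [-0.018, -0.0, 1.0], [0.0, -1.0, -0.0]]
ft_force: [0.4, 0.4, 0.5]
opening: -0.1
```

Call:
drive_tool:
  increments:
    - [[-1,0,0.7,0,0],[-1,0,0,0,0]]

```text
time: 18.75
ee_pos: [564.8, -262.4, 181.2]
orientation: [[1.0, 0.0, 0.018], [-0.018, -0.0, 1.0], [0.0, -1.0, -0.0]]
ft_force: [-1.8, -0.5, 7.9]
opening: -0.2
```

Call:
drive_tool:
  increments:
    - [[-1,0,0.7,0,0],[-1,0,0,0,0]]

```text
time: 18.95
ee_pos: [564.8, -262.4, 181.0]
orientation: [[1.0, 0.001, 0.018], [-0.018, -0.001, 1.0], [0.001, -1.0, -0.001]]
ft_force: [-4.0, 1.5, 16.0]
opening: -0.1
```

Run:
```python
from plan import *
o,R=st(); print(Rp(q[3]).T@(o['ee_pos']-[0,0,19]+R[:,0]*11-q[:3]))
```

```text
t 18.95 p [ 564.838 -262.442  181.021] yaw -1.03 F [-4.029  1.508 15.972] T [0.376 0.865 0.002] op -0.1
[22.366 -1.609 51.334]
```

Contact heights are the same at both ends of the rib (51.5 and 51.6 mm for a nominal 50, under 16–26 N), so the carrier is flat and solid; on the ledge it would read about 60. Now to the switch.

Call:
drive_tool:
  increments:
    - [[-1,0,-40,0,0],[-1,0,-40,0,0],[-1,0,-30,30,0],[-1,5,0,48,0],[-1,5,0,48,0]]

```text
time: 19.45
ee_pos: [576.9, -135.4, 290.8]
orientation: [[1.0, 0.001, 0.019], [-0.019, -0.0, 1.0], [0.001, -1.0, -0.0]]
ft_force: [1.6, 1.0, -0.3]
opening: -0.0
```

Call:
drive_tool:
  increments:
    - [[-1,5,0,48,0],[-1,5,0,48,0],[-1,5,0,48,0],[-1,5,0,48,0],[-1,5,0,48,0]]

```text
time: 19.95
ee_pos: [606.1, 104.9, 290.1]
orientation: [[1.0, 0.0, 0.018], [-0.018, -0.0, 1.0], [0.0, -1.0, -0.0]]
ft_force: [1.1, -0.3, 0.3]
opening: -0.2
```

Call:
drive_tool:
  increments:
    - [[-1,0,0,40,0],[-1,0,0,30,0],[-1,0,0,0,0],[-1,0,0,0,0]]

```text
time: 20.35
ee_pos: [607.3, 173.1, 289.8]
orientation: [[1.0, -0.0, 0.017], [-0.017, -0.001, 1.0], [-0.0, -1.0, -0.001]]
ft_force: [-0.4, -0.5, -0.8]
opening: -0.2
```

Run:
```python
from st import *
import pickle
o,R=st(); p=ctrl.camera_params('wrist'); im=grab('wrist','w13'); pickle.dump((p,o),open('w13.pkl','wb'))
for t in('switch_base','roller','roller_lever'):
    for d in ctrl.look_for('wrist',t)[:2]: print(t,np.array(d['location']),round(d['score'],2))
f=240/np.tan(np.radians(p['vertical_fov']/2)); W=np.array(p['world_from_camera'])
hsv=cv2.cvtColor(im,cv2.COLOR_RGB2HSV)
red=(((hsv[...,0]<8)|(hsv[...,0]>172))&(hsv[...,1]>130)&(hsv[...,2]>70)).astype(np.uint8)
blue=((hsv[...,0]>105)&(hsv[...,0]<125)&(hsv[...,1]>100)&(hsv[...,2]<215)).astype(np.uint8)
def back(uv,z):
    d=(np.array(uv,float).reshape(-1,2)-[p['cx'],p['cy']])/f; s=d.copy()
    for _ in range(30): s=d/(1+p['k1']*(s**2).sum(1,keepdims=True))
    v=np.c_[s[:,0],-s[:,1],-np.ones(len(s))]@W[:3,:3].T
    return (W[:3,3]+v*((z-W[2,3])/v[:,2])[:,None])[:,:2].astype(np.float32)
for n,m,z in(('red',red,130),('blue',blue,84)):
    k,l,s,c=cv2.connectedComponentsWithStats(m)
    for i in range(1,k):
        if s[i,4]>60:
            ys,xs=np.nonzero(l==i); print(n,s[i],c[i],cv2.minAreaRect(back(np.c_[xs,ys],z)))
```

```text
t 20.35 p [607.326 173.087 289.779] yaw -0.98 F [-0.386 -0.493 -0.842] T [-0.055 -0.03   0.025] op -0.2
switch_base [580.7 291.2  81.8] 0.83
roller [580.5 324.6 139.5] 0.92
roller_lever [582.3 324.6 138.7] 0.69
roller_lever [614.9 139.6  21.4] 0.65
red [504 184  21  22 358] [514.483 194.154] ((582.7591552734375, 334.3175354003906), (17.061708450317383, 16.796092987060547), 7.967541217803955)
red [212 317  23  12  62] [222.903 322.113] ((695.205078125, 86.63626861572266), (21.584863662719727, 5.986304759979248), 59.109100341796875)
red [  0 372   8  10  63] [  3.048 376.794] ((758.3593139648438, -148.15682983398438), (7.711477756500244, 13.437681198120117), 71.09146118164062)
blue [ 0  0 24  7 96] [8.01  2.021] ((411.8832702636719, -91.01288604736328), (23.003793716430664, 5.005053520202637), 83.62480163574219)
blue [ 410  163   62   60 2488] [444.391 192.906] ((590.12109375, 288.3645935058594), (48.73170471191406, 56.476966857910156), 12.780686378479004)
blue [313 286   9  40 294] [316.745 306.381] ((702.9678344726562, 171.03201293945312), (8.337533950805664, 44.25325393676758), 88.96244812011719)
blue [283 297  17  15 186] [291.586 304.774] ((700.44775390625, 144.41448974609375), (16.73763656616211, 15.846733093261719), 89.03858184814453)
blue [ 322  297  183  103 4857] [397.526 356.322] ((779.2412719726562, 269.7321472167969), (226.8388214111328, 76.03007507324219), 59.88454055786133)
blue [ 234  314   78   59 1761] [283.55 343.75] ((750.2074584960938, 128.17999267578125), (62.33348846435547, 73.94181060791016), 26.344602584838867)
blue [   0  367   60  113 3831] [ 21.094 416.899] ((883.2323608398438, -196.67041015625), (77.23560333251953, 205.53811645507812), 69.97437286376953)
```

The blue cap's yaw is about 12.8° (mod 90), and the base-to-roller direction agrees, so the switch's +x is (0.975, 0.222). The roller is at about (581, 327, 130). Aligning and coming in behind it, on the −x side.

Call:
drive_tool:
  increments:
    - [[-1,0,0,0,-0.12],[-1,0,0,0,-0.12],[-1,-12,0,39,0],[-1,-12,0,39,0],[-1,-12,0,39,0]]

```text
time: 21.05
ee_pos: [546.0, 279.4, 290.2]
orientation: [[0.976, 0.0, -0.219], [0.219, 0.0, 0.976], [0.0, -1.0, -0.0]]
ft_force: [-0.1, 1.1, 0.5]
opening: -0.2
```

Call:
drive_tool:
  increments:
    - [[-1,-11,0,39,0],[-1,0,45,0,0],[-1,0,45,0,0],[-1,0,0,0,0],[-1,0,0,0,0]]

```text
time: 21.55
ee_pos: [527.8, 314.4, 201.2]
orientation: [[0.976, 0.0, -0.219], [0.219, 0.0, 0.976], [0.0, -1.0, 0.0]]
ft_force: [0.2, 0.3, 0.6]
opening: -0.2
```

Run:
```python
from st import *
o,R=st(); r=np.array([581,327,130.]); print('roller rel tool',R.T@(r-o['ee_pos']))
im=grab('wrist','w14'); grab('side','s14'); grab('scene','c14')
for c in('wrist','side','scene'):
    for t in('roller','switch_base'):
        for d in ctrl.look_for(c,t)[:2]: print(c,t,np.array(d['location']),round(d['score'],2))
```

```text
t 21.55 p [527.787 314.414 201.246] yaw 12.68 F [0.205 0.322 0.617] T [-0.021 -0.044 -0.016] op -0.2
roller rel tool [54.657 71.262  0.599]
wrist switch_base [569.1 291.   44.3] 0.58
side roller [176.8 321.1 125.9] 0.59
side roller [580.5 327.2 128.5] 0.58
side switch_base [181.2 271.1  45. ] 0.96
side switch_base [574.3 278.9  54.3] 0.82
scene roller [179.5 320.8 127.9] 0.64
scene roller [579.9 318.8 134.4] 0.4
scene switch_base [187.5 283.1  46.8] 0.8
scene switch_base [591.8 280.6  46.4] 0.58
```

Call:
drive_tool:
  increments:
    - [[-1,0,40,0,0],[-1,0,32,0,0],[-1,10,0,0,0],[-1,10,0,0,0],[-1,5,0,0,0]]

```text
time: 22.5
ee_pos: [552.2, 320.3, 127.9]
orientation: [[0.975, 0.0, -0.22], [0.22, -0.0, 0.975], [0.0, -1.0, -0.0]]
ft_force: [-0.5, -0.2, -0.6]
opening: 0.3
```

Call:
drive_tool:
  increments:
    - [[-1,5,0,0,0],[-1,5,0,0,0],[-1,5,0,0,0],[-1,5,0,0,0],[-1,0,0,0,0]]

```text
time: 23.0
ee_pos: [571.4, 324.7, 127.9]
orientation: [[0.975, -0.0, -0.22], [0.22, 0.0, 0.975], [-0.0, -1.0, 0.0]]
ft_force: [-2.5, -0.1, 1.1]
opening: -0.1
```

Call:
drive_tool:
  increments:
    - [[-1,6,0,0,0],[-1,6,0,0,0],[-1,6,0,0,0],[-1,0,0,0,0],[-1,0,0,0,0]]

```text
time: 23.5
ee_pos: [588.5, 328.6, 127.8]
orientation: [[0.975, -0.001, -0.22], [0.22, -0.0, 0.975], [-0.001, -1.0, -0.0]]
ft_force: [-5.3, -1.3, 0.3]
opening: -0.2
```

Call:
drive_tool:
  increments:
    - [[-1,4,0,0,0],[-1,3,0,0,0],[-1,3,0,0,0],[-1,0,0,0,0],[-1,0,0,0,0]]

```text
time: 24.0
ee_pos: [598.0, 330.8, 127.9]
orientation: [[0.975, -0.001, -0.221], [0.221, -0.0, 0.975], [-0.001, -1.0, -0.0]]
ft_force: [-5.9, -2.1, 0.2]
opening: -0.1
```

Run:
```python
from st import *
o,R=st()
for c in('side','scene'):
    im=grab(c,c+'15'); b=cv2.imread(f"pics/{'s' if c=='side' else 'c'}14.png")[:,:,::-1]
    for n,i in(('rest',b),('now',im)):
        hsv=cv2.cvtColor(np.ascontiguousarray(i),cv2.COLOR_RGB2HSV); m=(((hsv[...,0]<8)|(hsv[...,0]>172))&(hsv[...,1]>150)&(hsv[...,2]>90)).astype(np.uint8)
        k,l,s,ce=cv2.connectedComponentsWithStats(m); e=proj(c,[581,327,130])[0] if n=='rest' else e
        print(c,n,[(ce[j].round(1).tolist(),int(s[j,4])) for j in range(1,k) if s[j,4]>5 and np.hypot(*(ce[j]-e))<45])
    a=np.radians(12.8); L=68
    print('pred',[proj(c,np.array([581,327,62.])+L*np.array([np.sin(t)*np.cos(a),np.sin(t)*np.sin(a),np.cos(t)]))[0].round(1).tolist() for t in(0,.4,.5,.6,.7)])
```

```text
t 24.0 p [598.033 330.784 127.919] yaw 12.74 F [-5.856 -2.134  0.171] T [-0.323  1.283  0.011] op -0.1
side rest [([299.4, 173.6], 38)]
side now [([310.2, 174.0], 23)]
pred [[300.0, 175.4], [306.7, 174.6], [308.2, 174.9], [309.6, 175.4], [311.0, 176.1]]
scene rest [([407.3, 169.4], 34)]
scene now [([420.6, 176.8], 40)]
pred [[406.2, 172.0], [415.5, 176.0], [417.5, 177.3], [419.4, 178.7], [421.1, 180.3]]
```

The roller has moved about 0.6–0.68 rad in both cameras, past the click. Backing off.

Call:
drive_tool:
  increments:
    - [[-1,-10,0,0,0],[-1,-12,0,0,0],[-1,-15,0,0,0],[-1,-20,0,0,0],[-1,-20,0,0,0]]

```text
time: 24.6
ee_pos: [523.0, 313.7, 128.3]
orientation: [[0.975, 0.001, -0.22], [0.22, 0.001, 0.975], [0.001, -1.0, 0.0]]
ft_force: [-0.6, 0.1, 0.5]
opening: -0.2
```

Call:
drive_tool:
  increments:
    - [[-1,-5,-40,0,0],[-1,0,-40,0,0],[-1,0,-40,0,0],[-1,0,0,0,0],[-1,0,0,0,0]]

```text
time: 25.1
ee_pos: [518.9, 312.8, 248.8]
orientation: [[0.975, 0.002, -0.22], [0.22, 0.001, 0.975], [0.002, -1.0, 0.0]]
ft_force: [-0.5, 0.3, -1.2]
opening: 0.2
```

Run:
```python
from st import *
o,R=st()
for c,b0 in(('side','s'),('scene','c')):
    im=grab(c,c+'16')[:,:,::-1].astype(int)
    for ref,n,u,v,r in((f'{b0}14','switch',*( (300,190) if c=='side' else (402,188)),25),('side12' if c=='side' else 'scene12','pocket',*((408,285) if c=='side' else (278,345)),35)):
        b=cv2.imread(f'pics/{ref}.png').astype(int); d=np.abs(im-b).max(2)[v-r:v+r,u-r:u+r]; print(c,n,'changed px',int((d>60).sum()),'of',d.size)
    hsv=cv2.cvtColor(np.uint8(im),cv2.COLOR_BGR2HSV); m=(((hsv[...,0]<8)|(hsv[...,0]>172))&(hsv[...,1]>150)&(hsv[...,2]>90)).astype(np.uint8)
    k,l,s,ce=cv2.connectedComponentsWithStats(m); e=proj(c,[581,327,130])[0]
    print(c,[(ce[j].round(1).tolist(),int(s[j,4])) for j in range(1,k) if s[j,4]>5 and np.hypot(*(ce[j]-e))<40])
```

```text
t 25.1 p [518.887 312.84  248.81 ] yaw 12.72 F [-0.517  0.334 -1.248] T [ 0.026  0.037 -0.009] op 0.2
side switch changed px 0 of 2500
side pocket changed px 1 of 4900
side [([299.5, 173.7], 39)]
scene switch changed px 0 of 2500
scene pocket changed px 0 of 4900
scene [([407.3, 169.5], 33)]
```

The lever is back exactly at its rest pixels and the pocket view is unchanged. Handing in.

```bash
python3 -c "
from rig import ctrl
print(ctrl.finish_job())"
```

```text
the job is handed in; nothing more can be done
None
```

The carrier is seated in the pocket and released, and the switch was then clicked and has sprung back. I handed the job in at about 25 s; no verdict came back.

**Carrier**
- I carried it by its rib, put it in nose first and let it pivot flat in a 20 N grip.
- On the way it slid about 5 mm down-slope in the grip and caught on the ledge, reaching 54 N at the wrist. I unloaded it, shuffled it up the slope, and it dropped in. Then I let go.
- Pressing on the rib top near both ends gave 51.5 and 51.6 mm, against 50 mm nominal when home and 60 mm on the ledge. So it lies flat and solid.
- The 1.5 mm excess, and small offsets in the camera cross-check, fit a calibration error, but I did not separate that from real height. The numeric three-camera fit itself failed to run properly, so I relied on the pressing test and the overlay.

**Switch**
- I pushed the grey one's lever to about 0.6–0.68 rad, as seen in two cameras, past the 0.5 rad click.
- After I backed off, the roller returned to its rest position within 0.1 px in both.

**Last check:** the pictures around the pocket and the switch were unchanged and the arm was clear of everything. I did not check the bystanders one by one, but nothing I did came near them.

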